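# Release the jam jar from its screw-down lid press

### The job

Two jars stand under small screw-down lid presses. The jam has set: unscrew the knob of the press over the red jam jar, counterclockwise seen from above, until its pad is fully raised, letting your grip rise with the knob as it turns, and then let go. Leave the jam jar standing in place and leave the mustard jar's press (yellow lid) screwed down.

Things in the scene. Friction and masses are not known exactly. Their poses are not given: they have to be found in the camera images.
- jam_grip (a point): Centre of the black bar knob on top of the jam press. Bar 54 mm long (x axis), 16 thick (y axis), 24 tall (z, up): pinch it across the 16 mm. Below it a 4 mm thick, 20 mm wide collar on a 12 mm stem. Screwed down, this point is 188 mm above the worktop, 35 mm above a 26 mm wide bush on the crossbar; it turns with the knob and rises up to 14 mm. Nothing stands right above it.
- jam_knob (a joint): Knob of the jam press, a rising screw; rad about the vertical: 0 screwed right down, 1.4 at the upper stop, growing counterclockwise seen from above; knob and pad rise together 10 mm per rad. Starts at 0 to 0.2; friction about 0.06 N m; stays where it is left. Wall cabinets hang 490 mm above the worktop, from about 100 mm behind (+x) the presses: come in from the front.
- jam_jar: Loose jam jar, 61 mm wide, 90 tall, red, whitish lid, on a cork disc 1 to 4 mm below the pad. Origin: centre of its underside, z up. The fixed press round it: wooden base 110 x 150 mm, 14 thick, two steel posts 120 mm apart, aluminium crossbar 28 x 146 mm, its top 148 mm above the worktop (nuts on the posts to 155).
- mustard_knob (a joint): Knob of the other, identical press (mustard jar, 57 mm wide, 85 tall, yellow lid), at least 200 mm from the first, either side; rad about the vertical: 0 screwed right down, 1.4 at the upper stop, growing counterclockwise seen from above; knob and pad rise together 10 mm per rad. Starts at 0 to 0.2; leave it alone.
Mind the look-alikes: they are no part of the job. Leave any blue look-alike of the jam_jar alone.

How it is judged:
At the end, for the whole second after the job is handed in: The jam press's knob is within 10 degrees (0.18 rad) of its upper stop (above 1.22 rad) and at rest, the jam jar stands upright (within 10 degrees) and within 15 mm of where it stood, and the mustard press's knob is still below 0.4 rad (value of joint jam_knob above 1.22 rad and velocity of joint jam_knob below 0.1 rad/s and distance of jam_jar from where it was at the start of the episode below 0.015 m and angle between jam_jar's own z axis and vertical below 0.17 rad and value of joint mustard_knob below 0.4 rad); the robot touches nothing.
It fails at once if the mustard press is unscrewed (value of joint mustard_knob above 0.4 rad).
It fails at once if the jam jar is shifted by more than 15 mm (distance of jam_jar from where it was at the start of the episode above 0.015 m).
It also fails if it takes over 35 s, if anything falls off the work surface, if the arm or the gripper's body presses on something with over 40 N, if the wrist force passes 120 N, or if a joint passes its speed limit or range.

### The arm

A 6-joint arm with a two-finger parallel gripper is mounted at the origin on a cart in front of the work surface, level with it; the furniture and walls round the work are solid. World frame = base frame: x ahead of the robot, y to its left, z up, the work surface at z = 0. Lengths are in m, angles in rad, forces in N, time in s.
With the tool pointing down it reaches from about 0.3 to 0.775 m from the base axis. Payload 14.6 kg.
Tool frame: the origin (TCP) lies midway between the tips of the shut fingers; the grasp point (between the pads) lies 19 mm behind it (grasp_offset is the distance from the TCP to the grasp point, in m); z points along the fingers, y is the line along which they close (so a half turn about z gives the same grasp; the last joint's range is limited). The gripper opens to 94 mm and grips with 3 to 60 N. Pads are 16 mm wide; open, the fingers measure 119 mm over their backs; the gripper's body (75 mm by 177 mm) begins 78 mm behind the grasp point.
Start: joints at [-1.246, 0.3, 1.521, -0, 1.321, -0.067], TCP at [0.21, -0.508, 0.205] pointing down, gripper open.
Joint ranges: [-3.03, 3.03], [-0.79, 2.21], [0.23, 2.52], [-1.04, 4.18], [0, 3.07], [-2.55, 2.55]. Speed limits (rad/s): [2.22, 2.22, 2.57, 3.14, 3.14, 3.14].

### API

Orientations are given as [roll, pitch, yaw] about the fixed x, y, z axes, in that order (R = Rz(yaw) Ry(pitch) Rx(roll)).
In Python, from station import * gives the robot as it stands. The module is installed in compiled form; this text tells all that it offers.
- The arm moves only by the tool send_rows, never from a script. Its argument "rows" is a list of rows, each an object of numbers: "dx", "dy", "dz": the shift along the tool's x, y, z in mm; "roll": the turn about the tool's z in degrees; "jaw": the closure, from -1 (fully open) to 1 (shut). In form: [{"dx": .., "dy": .., "dz": .., "roll": .., "jaw": ..}, ...]. A call has 1 to 12 rows; each row shifts and turns the commanded pose from where the row before left it, along the tool's axes as they then stand; what a row does not reach is not made up. A row lasts 1/12 s, in which the tool goes at most 41.7 mm and 7.16 degrees, less where a joint would pass 70% of its speed; a pose out of reach is approached as far as the arm can. A call is refused whole if a number of a shift passes 41.7 or a number of a turn 7.16, either way. A call with a gripper value outside its range is refused whole. The fingers move at their own pace and stop on an object; "force" is the grip in N (left out, the last holds). Time passes only in rows, so rows that do not move let the fingers close. It gives the time, the measured TCP pose, the force, the opening and the grip force at its end, in the units of the state.
- get_obs(): the state, without advancing time (a new reading comes with each control period).
- camera(name): name is "side" or "top" or "wrist"; returns a dict with "frame" (420x560x3 uint8, red, green, blue), "z_map" (420x560 float32, m along the optical axis (not along the pixel's ray), 0 where there is no reading), "camera_matrix" (3x3 intrinsics, pixels), "rvec" (rotation vector, rad) and "tvec" (3), from world to camera coordinates, as OpenCV has them. Camera axes: x right, y down, z forward; pixel columns grow to the right and rows downward; lengths in m; the calibration is good to about 2 mm. A picture is of the moment at which its call begins.
- hand_in(): hands the job in; it is judged then, once.
The state is a dict: "time_s": time; "qpos": joint angles; "joint_vel": joint speeds; "tau": joint torques, N m; "ee_pos": TCP position; "eef_rot": TCP orientation; "force": force on the tool from outside, world axes, zero at the start; "moment": the same for the moment, N m; "grip_width": finger opening in m; "grip_force": force on a finger pad.
Only numpy, scipy, OpenCV 4.12 (cv2) and the standard library are available. Lean on these libraries where they do the work, as an engineer would, in place of code of your own. Each camera call takes 0.05 s, during which the arm holds its last target. There are 200 camera calls.

## Working session

There is one attempt and no reset: what is moved stays moved. The work goes in short steps, Python scripts to look and compute and a tool call to move; the robot and the scene stay as the last step left them, time stands still between calls to the robot, and variables do not carry over. Pictures are saved under pics/ and viewed, at most 10 in all, crops included, and the job is handed in when it is done.

Besides the shell and the picture viewer there is one more tool, called as name(argument=value, ...), one argument or row to a line, values as JSON. send_rows: Moves the arm, as the interface text tells. Its arguments: {"type":"object","properties":{"rows":{"type":"array"},"force":{"type":"number"}},"required":["rows"]}

```bash
mkdir -p pics
cat > h.py <<'E'
from station import *
import numpy as np, cv2
def cam(n,save=None):
    c=camera(n)
    if save: cv2.imwrite('pics/'+save,c['frame'][:,:,::-1])
    R=cv2.Rodrigues(np.array(c['rvec'],float))[0]; t=np.array(c['tvec'],float).ravel(); K=np.array(c['camera_matrix'])
    z=c['z_map']; v,u=np.mgrid[:z.shape[0],:z.shape[1]]
    P=np.stack([(u-K[0,2])/K[0,0]*z,(v-K[1,2])/K[1,1]*z,z],-1)
    W=(P-t)@R
    W[z==0]=np.nan
    return c['frame'],W
E
python3 - <<'E'
from h import *
a,W=cam('top','top.png'); b,W2=cam('side','side.png')
cv2.imwrite('pics/both.png',cv2.resize(np.hstack([a,b])[:,:,::-1],(800,300),interpolation=cv2.INTER_AREA))
np.savez('s.npz',a=a,W=W,b=b,W2=W2)
o=get_obs();print(o['ee_pos'],o['eef_rot'],o['time_s'],o['grip_width'])
E
```

```text
[ 0.20994916 -0.50809658  0.20496314] [-3.14059650e+00 -8.14900517e-05  3.91790664e-01] 0.1 0.09391142199177313
```

View pics/top.png

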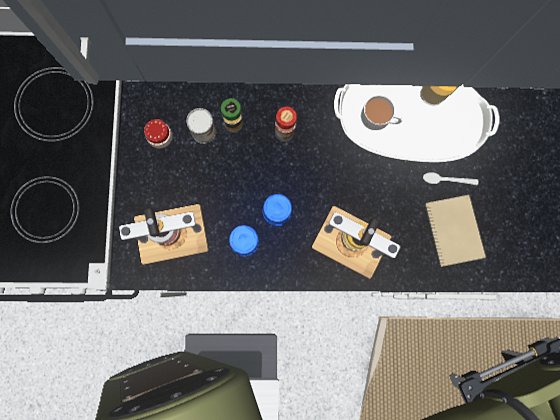

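View pics/side.png

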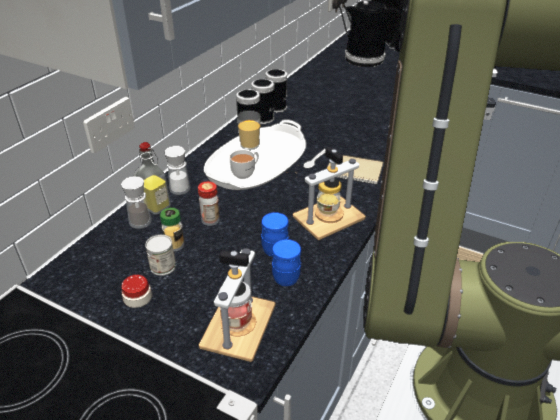

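The top view shows two presses, at (160,225) and (365,240). The side view shows the red jar in the near press, knob at (235,258), which is the left one (+y) in the top view. The mustard press is on the right.

Run:
```python
from h import *
s=np.load('s.npz')
print(s['W'][225,165],s['W'][235,365],s['W2'][258,235])
c=None
for k,f in (('W','a'),('W2','b')):
    W=s[k];F=s[f].astype(int)
    base=s['W'][225,165]
    m=(np.abs(W[...,0]-base[0])<.12)&(np.abs(W[...,1]-base[1])<.12)
    for nm,lo,hi,dark in (('bar',.137,.160,0),('knob',.172,.225,1)):
        q=m&(W[...,2]>lo)&(W[...,2]<hi)&((F.max(-1)<90) if dark else (F.min(-1)>120))
        p=W[q]
        if len(p)<8: print(k,nm,len(p));continue
        r=cv2.minAreaRect((p[:,:2]*1000).astype(np.float32))
        t=p[p[:,2]>p[:,2].max()-.006]
        rt=cv2.minAreaRect((t[:,:2]*1000).astype(np.float32))
        print(k,nm,len(p),p.mean(0).round(4),'zmax',np.percentile(p[:,2],[5,50,95,100]).round(4),r,'top',len(t),rt)
```

```text
[0.46769747 0.06728554 0.15071545] [ 0.44519144 -0.31215671  0.20154448] [0.46003963 0.08913634 0.19702402]
W bar 783 [0.4678 0.0821 0.1489] zmax [0.1452 0.149  0.1523 0.1588] ((468.5937194824219, 84.50283813476562), (28.904136657714844, 146.42555236816406), 12.195446968078613) top 34 ((469.87109375, 85.65522003173828), (20.838336944580078, 132.89373779296875), 8.38375473022461)
W knob 227 [0.4685 0.0821 0.1992] zmax [0.1883 0.2004 0.2041 0.2057] ((468.7505798339844, 83.37159729003906), (53.97002029418945, 15.776816368103027), 18.64850425720215) top 139 ((468.4122619628906, 83.33464050292969), (52.02703857421875, 15.420403480529785), 15.798324584960938)
W2 bar 573 [0.4575 0.1086 0.1468] zmax [0.1403 0.1472 0.1526 0.1591] ((465.3976135253906, 85.96556091308594), (28.492219924926758, 143.43228149414062), 11.615486145019531) top 25 ((465.8916320800781, 87.47221374511719), (16.343435287475586, 127.27043914794922), 12.222214698791504)
W2 knob 342 [0.4652 0.0886 0.1936] zmax [0.1823 0.1951 0.2014 0.2035] ((466.2572021484375, 85.31475067138672), (53.272586822509766, 18.331960678100586), 14.385970115661621) top 130 ((466.55548095703125, 84.21372985839844), (52.004051208496094, 15.660231590270996), 17.258054733276367)
```

send_rows(
  rows=[
    {"dz":-30,"jaw":-1},
    {"dz":-35,"jaw":-1},
    {"dz":-30,"roll":5.2,"jaw":-1},
    {"dx":21,"dy":-24.5,"jaw":-1},
    {"dx":21,"dy":-24.5,"jaw":-1},
    {"dx":21,"dy":-24.5,"jaw":-1},
    {"dx":21,"dy":-24.5,"jaw":-1},
    {"dx":21,"dy":-24.5,"jaw":-1},
    {"dx":21,"dy":-24.5,"jaw":-1},
    {"dx":21,"dy":-24.5,"jaw":-1},
    {"dx":21,"dy":-24.5,"jaw":-1},
    {"dx":21,"dy":-24.5,"jaw":-1},
  ],
)

```text
invalid input at $.rows[0]: expected keys dx, dy, dz, roll, jaw
```

send_rows(
  rows=[
    {"dx":21,"dy":-24.5,"jaw":-1},
    {"dx":21,"dy":-24.5,"jaw":-1},
    {"dx":21,"dy":-24.5,"jaw":-1},
    {"dx":21,"dy":-24.5,"jaw":-1},
    {"dx":21,"dy":-24.5,"jaw":-1},
    {"dx":21,"dy":-24.5,"jaw":-1},
    {"dx":21,"dy":-24.5,"jaw":-1},
    {"dx":21,"dy":-24.5,"jaw":-1},
    {"dx":21,"dy":-24.5,"jaw":-1},
    {"dx":21,"dy":-24.5,"jaw":-1},
    {"dx":10,"dy":-22,"jaw":-1},
    {"jaw":-1},
  ],
)

```text
invalid input at $.rows[0]: expected keys dx, dy, dz, roll, jaw
```

Run:
```python
from h import *
F,W=cam('wrist','w1.png')
o=get_obs();print(o['ee_pos'],o['eef_rot'],o['qpos'],o['time_s'],o['force'])
m=(np.abs(W[...,0]-.468)<.05)&(np.abs(W[...,1]-.084)<.05)&(W[...,2]>.19)&(W[...,2]<.215)&(F.max(-1)<90)
t=W[m];print(len(t),np.median(t[:,2]),cv2.minAreaRect((t[:,:2]*1000).astype(np.float32)))
```

```text
[ 0.20995556 -0.5081512   0.2050338 ] [-3.14076715e+00 -2.97891298e-05  3.91820821e-01] [-1.24558813e+00  3.00333527e-01  1.52141086e+00 -2.60350864e-05
  1.32067392e+00 -6.66061781e-02] 0.15 [ 0.25462621 -1.68675841  0.39001424]
0 nan ((0.0, 0.0), (0.0, 0.0), 0.0)
  return _methods._mean(a, axis=axis, dtype=dtype,
  ret = ret.dtype.type(ret / rcount)
```

View pics/w1.png

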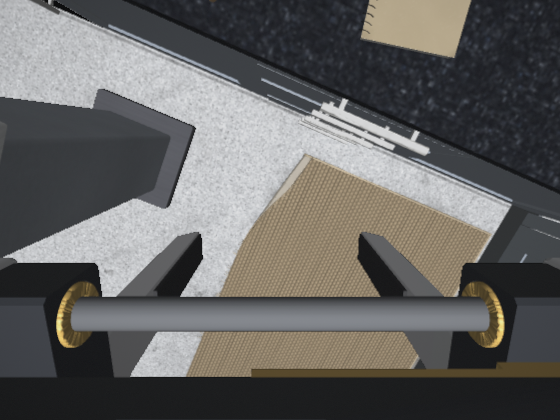

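The calls were refused because every key is needed. The picture shows only the start pose over the floor, with the fingers at (190,260) and (370,260). I'll resend in full form.

send_rows(
  rows=[
    {"dx":0,"dy":0,"dz":-30,"roll":0,"jaw":-1},
    {"dx":0,"dy":0,"dz":-35,"roll":0,"jaw":-1},
    {"dx":0,"dy":0,"dz":-30,"roll":5.2,"jaw":-1},
    {"dx":21,"dy":-24.5,"dz":0,"roll":0,"jaw":-1},
    {"dx":21,"dy":-24.5,"dz":0,"roll":0,"jaw":-1},
    {"dx":21,"dy":-24.5,"dz":0,"roll":0,"jaw":-1},
    {"dx":21,"dy":-24.5,"dz":0,"roll":0,"jaw":-1},
    {"dx":21,"dy":-24.5,"dz":0,"roll":0,"jaw":-1},
    {"dx":21,"dy":-24.5,"dz":0,"roll":0,"jaw":-1},
    {"dx":21,"dy":-24.5,"dz":0,"roll":0,"jaw":-1},
    {"dx":21,"dy":-24.5,"dz":0,"roll":0,"jaw":-1},
    {"dx":21,"dy":-24.5,"dz":0,"roll":0,"jaw":-1},
  ],
)

```text
time_s: 1.15
ee_pos: [0.3253, -0.2402, 0.3004]
eef_rot: [-3.142, -0.0, 0.301]
force: [1.3, 0.2, 0.2]
grip_width: 0.0943
grip_force: 0.0
```

send_rows(
  rows=[
    {"dx":23.2,"dy":-26.7,"dz":0,"roll":0,"jaw":-1},
    {"dx":23.2,"dy":-26.7,"dz":0,"roll":0,"jaw":-1},
    {"dx":23.2,"dy":-26.7,"dz":0,"roll":0,"jaw":-1},
    {"dx":23.2,"dy":-26.7,"dz":0,"roll":0,"jaw":-1},
    {"dx":23.2,"dy":-26.7,"dz":0,"roll":0,"jaw":-1},
    {"dx":23.2,"dy":-26.7,"dz":0,"roll":0,"jaw":-1},
    {"dx":23.2,"dy":-26.7,"dz":0,"roll":0,"jaw":-1},
    {"dx":23.2,"dy":-26.7,"dz":0,"roll":0,"jaw":-1},
    {"dx":23.2,"dy":-26.7,"dz":0,"roll":0,"jaw":-1},
    {"dx":23.2,"dy":-26.7,"dz":0,"roll":0,"jaw":-1},
    {"dx":0,"dy":0,"dz":25,"roll":0,"jaw":-1},
    {"dx":0,"dy":0,"dz":25,"roll":0,"jaw":-1},
  ],
)

```text
time_s: 2.15
ee_pos: [0.4681, 0.0838, 0.25]
eef_rot: [3.141, -0.001, 0.304]
force: [0.5, -0.4, -0.2]
grip_width: 0.0942
grip_force: 0.0
```

Run:
```python
from h import *
F,W=cam('wrist','w2.png')
o=get_obs();print(o['ee_pos'],o['eef_rot'],o['qpos'],o['time_s'],o['force'])
m=(np.abs(W[...,0]-.468)<.05)&(np.abs(W[...,1]-.084)<.05)&(W[...,2]>.19)&(W[...,2]<.215)&(F.max(-1)<90)
t=W[m];print(len(t),np.median(t[:,2]),cv2.minAreaRect((t[:,:2]*1000).astype(np.float32)))
```

```text
[0.4660527  0.08282924 0.24460787] [-3.14029619  0.00627063  0.302828  ] [ 9.84926696e-02  1.01347905e-01  1.66711850e+00 -2.96497219e-06
  1.37952949e+00  1.36646563e+00] 2.2 [ 0.64567988 -0.68776977 -4.98257094]
1112 0.1997948617451759 ((468.46905517578125, 83.08660125732422), (53.32133483886719, 15.607126235961914), 16.97414779663086)
```

View pics/w2.png

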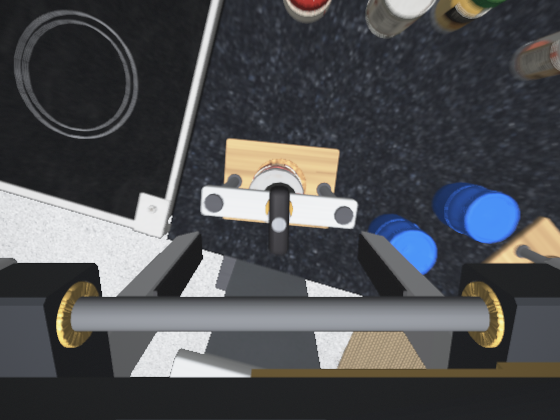

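The wrist view shows the black knob bar upright at (279,220), midway between the fingers and lined up with them. I'll descend and grip.

send_rows(
  rows=[
    {"dx":0,"dy":0.5,"dz":16,"roll":0,"jaw":-1},
    {"dx":0,"dy":0,"dz":16,"roll":0,"jaw":-1},
    {"dx":0,"dy":0,"dz":16,"roll":0,"jaw":-0.5},
    {"dx":0,"dy":0,"dz":16,"roll":0,"jaw":-0.2},
    {"dx":0,"dy":0,"dz":13,"roll":0,"jaw":0},
    {"dx":0,"dy":0,"dz":0,"roll":0,"jaw":0.3},
    {"dx":0,"dy":0,"dz":0,"roll":0,"jaw":0.5},
    {"dx":0,"dy":0,"dz":0,"roll":0,"jaw":1},
    {"dx":0,"dy":0,"dz":0,"roll":0,"jaw":1},
    {"dx":0,"dy":0,"dz":0,"roll":0,"jaw":1},
    {"dx":0,"dy":0,"dz":0,"roll":0,"jaw":1},
    {"dx":0,"dy":0,"dz":0,"roll":0,"jaw":1},
  ],
  force=25,
)

```text
time_s: 3.2
ee_pos: [0.4678, 0.0816, 0.1738]
eef_rot: [3.141, -0.0, 0.301]
force: [0.6, 0.5, 0.6]
grip_width: 0.0308
grip_force: 0.0
```

send_rows(
  rows=[
    {"dx":0,"dy":0,"dz":0,"roll":0,"jaw":1},
    {"dx":0,"dy":0,"dz":0,"roll":0,"jaw":1},
    {"dx":0,"dy":0,"dz":0,"roll":0,"jaw":1},
    {"dx":0,"dy":0,"dz":0,"roll":0,"jaw":1},
    {"dx":0,"dy":0,"dz":0,"roll":0,"jaw":1},
  ],
  force=25,
)

```text
time_s: 3.62
ee_pos: [0.4673, 0.0832, 0.1737]
eef_rot: [-3.138, -0.0, 0.301]
force: [-3.8, 12.6, 3.6]
grip_width: 0.0179
grip_force: 25.0
```

send_rows(
  rows=[
    {"dx":0,"dy":-1.7,"dz":0,"roll":0,"jaw":1},
    {"dx":0,"dy":0,"dz":-0.5,"roll":-3,"jaw":1},
    {"dx":0,"dy":0,"dz":-0.7,"roll":-4,"jaw":1},
    {"dx":0,"dy":0,"dz":-0.7,"roll":-4,"jaw":1},
    {"dx":0,"dy":0,"dz":-0.7,"roll":-4,"jaw":1},
    {"dx":0,"dy":0,"dz":-0.7,"roll":-4,"jaw":1},
    {"dx":0,"dy":0,"dz":-0.7,"roll":-4,"jaw":1},
    {"dx":0,"dy":0,"dz":-0.7,"roll":-4,"jaw":1},
    {"dx":0,"dy":0,"dz":0,"roll":0,"jaw":1},
  ],
  force=25,
)

```text
time_s: 4.37
ee_pos: [0.467, 0.084, 0.1783]
eef_rot: [-3.14, -0.001, 0.777]
force: [-2.3, 5.4, 1.7]
grip_width: 0.0183
grip_force: 25.0
```

Run:
```python
from h import *
o=get_obs();print(o)
```

```text
{'time_s': 4.3667, 'qpos': array([9.98643014e-02, 1.57219464e-01, 1.76189961e+00, 1.57790660e-03,
       1.22257541e+00, 8.93142070e-01]), 'joint_vel': array([ 9.29006012e-04,  4.11099769e-04,  9.66718423e-06,  4.85848173e-04,
       -2.29563006e-03,  1.05845372e-01]), 'tau': array([ -2.9268676 , -42.57920265, -33.86799574,  -1.48225375,
        -0.38700971,  -1.5946734 ]), 'ee_pos': array([0.46701075, 0.08398004, 0.17834811]), 'eef_rot': array([-3.14037312e+00, -8.50244048e-04,  7.76979542e-01]), 'force': array([-2.28755751,  5.37222492,  1.70940754]), 'moment': array([ 1.13629868,  0.38211088, -0.00934945]), 'grip_force': 24.99608963727951, 'grip_width': 0.018294172575083565}
```

send_rows(
  rows=[
    {"dx":0,"dy":0,"dz":-0.7,"roll":-4,"jaw":1},
    {"dx":0,"dy":0,"dz":-0.7,"roll":-4,"jaw":1},
    {"dx":0,"dy":0,"dz":-0.7,"roll":-4,"jaw":1},
    {"dx":0,"dy":0,"dz":-0.7,"roll":-4,"jaw":1},
    {"dx":0,"dy":0,"dz":-0.7,"roll":-4,"jaw":1},
    {"dx":0,"dy":0,"dz":-0.7,"roll":-4,"jaw":1},
    {"dx":0,"dy":0,"dz":-0.7,"roll":-4,"jaw":1},
    {"dx":0,"dy":0,"dz":-0.7,"roll":-4,"jaw":1},
    {"dx":0,"dy":0,"dz":-0.7,"roll":-4,"jaw":1},
    {"dx":0,"dy":0,"dz":-0.7,"roll":-4,"jaw":1},
    {"dx":0,"dy":0,"dz":0,"roll":0,"jaw":1},
  ],
  force=25,
)

```text
time_s: 5.28
ee_pos: [0.4669, 0.084, 0.1853]
eef_rot: [-3.141, -0.002, 1.475]
force: [-2.8, 6.8, 3.3]
grip_width: 0.0178
grip_force: 25.0
```

Run:
```python
from h import *
o=get_obs();print(o['qpos'][5],o['force'],o['moment'])
```

```text
0.19503601330342465 [-2.82880757  6.8098573   3.31625707] [ 1.19102254  0.36508669 -0.05456802]
```

Turned 67° so far. I'll go on gently to the stop and watch the moment.

send_rows(
  rows=[
    {"dx":0,"dy":0,"dz":-0.4,"roll":-2,"jaw":1},
    {"dx":0,"dy":0,"dz":-0.4,"roll":-2,"jaw":1},
    {"dx":0,"dy":0,"dz":-0.4,"roll":-2,"jaw":1},
    {"dx":0,"dy":0,"dz":0,"roll":0,"jaw":1},
  ],
  force=25,
)

```text
time_s: 5.62
ee_pos: [0.4668, 0.084, 0.1864]
eef_rot: [-3.141, -0.002, 1.578]
force: [-2.7, 5.2, 1.6]
grip_width: 0.0181
grip_force: 25.0
```

Run:
```python
from h import *
o=get_obs();print(o['qpos'][5],o['force'],o['moment'])
F,W=cam('top');
```

```text
0.09258405299089996 [-2.74706419  5.2342634   1.57425741] [ 1.23560959e+00  3.71135109e-01 -1.22657879e-03]
```

send_rows(
  rows=[
    {"dx":0,"dy":0,"dz":-0.3,"roll":-2,"jaw":1},
    {"dx":0,"dy":0,"dz":-0.3,"roll":-2,"jaw":1},
    {"dx":0,"dy":0,"dz":0,"roll":0,"jaw":1},
  ],
  force=25,
)

```text
time_s: 5.92
ee_pos: [0.4669, 0.0841, 0.187]
eef_rot: [-3.141, -0.002, 1.647]
force: [-2.5, 6.0, 1.6]
grip_width: 0.0181
grip_force: 25.0
```

Run:
```python
from h import *
o=get_obs();print(o['qpos'][5],o['force'],o['moment'])
```

```text
0.022779954025903593 [-2.50115438  5.99150238  1.60135516] [ 1.2550187   0.3724084  -0.04767415]
```

send_rows(
  rows=[
    {"dx":0,"dy":0,"dz":-0.2,"roll":-2,"jaw":1},
    {"dx":0,"dy":0,"dz":-0.2,"roll":-2,"jaw":1},
    {"dx":0,"dy":0,"dz":0,"roll":0,"jaw":1},
  ],
  force=25,
)

```text
time_s: 6.17
ee_pos: [0.4668, 0.0836, 0.1871]
eef_rot: [-3.141, -0.001, 1.717]
force: [-0.9, 3.9, -0.8]
grip_width: 0.0181
grip_force: 25.0
```

Run:
```python
from h import *
o=get_obs();print(o['qpos'][5],o['force'],o['moment'])
```

```text
-0.046473698845269765 [-0.87014485  3.94213791 -0.75645403] [ 0.69818337  0.23856968 -0.01023452]
```

send_rows(
  rows=[
    {"dx":0,"dy":0,"dz":0,"roll":0,"jaw":0},
    {"dx":0,"dy":0,"dz":0,"roll":0,"jaw":0},
    {"dx":0,"dy":0,"dz":0,"roll":0,"jaw":0},
    {"dx":0,"dy":0,"dz":0,"roll":0,"jaw":0},
    {"dx":0,"dy":0,"dz":0,"roll":0,"jaw":0},
    {"dx":0,"dy":0,"dz":-10,"roll":0,"jaw":0},
    {"dx":0,"dy":0,"dz":-15,"roll":0,"jaw":0},
    {"dx":0,"dy":0,"dz":-25,"roll":0,"jaw":0},
    {"dx":0,"dy":0,"dz":-25,"roll":0,"jaw":0},
    {"dx":0,"dy":0,"dz":-20,"roll":0,"jaw":0},
    {"dx":0,"dy":0,"dz":0,"roll":0,"jaw":0},
  ],
)

```text
time_s: 7.08
ee_pos: [0.4682, 0.0833, 0.2871]
eef_rot: [3.135, 0.0, 1.715]
force: [0.2, 0.4, 0.9]
grip_width: 0.0472
grip_force: 0.0
```

Run:
```python
from h import *
o=get_obs();print(o['ee_pos'],o['eef_rot'],o['time_s'],o['grip_width'])
F,W=cam('wrist','w3.png'); F2,W2=cam('side','s3.png')
for F,W in ((F,W),(F2,W2)):
    m=(np.abs(W[...,0]-.468)<.05)&(np.abs(W[...,1]-.084)<.05)&(W[...,2]>.195)&(W[...,2]<.225)&(F.max(-1)<90)
    t=W[m];print(len(t),np.median(t[:,2]),np.percentile(t[:,2],95),cv2.minAreaRect((t[:,:2]*1000).astype(np.float32)))
cv2.imwrite('pics/s3w.png',cv2.resize(np.hstack([cv2.imread('pics/w3.png'),cv2.imread('pics/s3.png')]),(800,300),interpolation=cv2.INTER_AREA))
```

```text
[0.46822971 0.0833298  0.28706349] [3.13504615e+00 3.38594136e-04 1.71461787e+00] 7.0833 0.04723766698193735
929 0.21299197332607359 0.21448090861226482 ((467.92840576171875, 83.80118560791016), (15.48448371887207, 52.1535530090332), 2.0280494689941406)
276 0.20989168830211496 0.21475646291254297 ((465.86767578125, 84.37408447265625), (16.54657554626465, 57.619544982910156), 3.3479928970336914)
```

View pics/s3w.png

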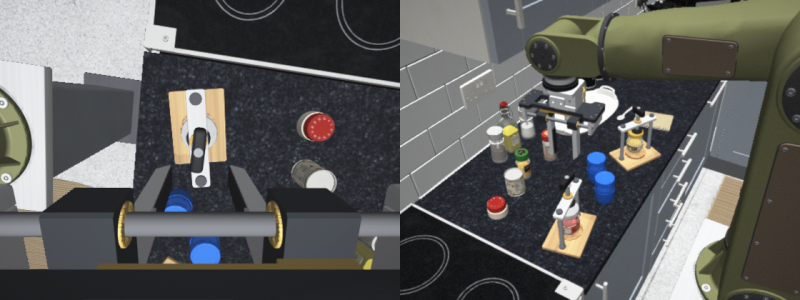

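The wrist view (left half) shows the jam knob at (198,150), turned in line with its crossbar: axis 92° against 17° at the start, and 13 mm higher, so it is at the stop. In the side view (right half) the red jar stands at (570,222), the mustard press is untouched, and the gripper is clear.

```bash
python3 -c "
from station import *
print(hand_in())"
```

```text
the job is handed in; nothing more can be done
None
```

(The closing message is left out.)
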